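# Secure the mosaic panel and bring its centre stone with the tongs

## Task

Turn the one open turnbutton of the working frame fully across, square over the edge of the mosaic panel like the other three, to secure the panel. Then take the spring tongs from their rest, use them (not your fingers) to pick the small domed stone off its stand, and hold it upright and steady in the tongs about a hand's breadth (80 to 100 mm) above the bare round place in the middle of the mosaic; do not drop it, and finish while still holding it there. Leave the paper cup and the glue jar alone.

Things in the scene. Friction and masses are not known exactly. Their poses are not given: they have to be found in the camera images.
- working_frame: Fixed wooden frame, 190 mm square, rails 20 mm wide, tops 18 mm above the table, round a white 150 mm mosaic panel (face at 14 mm, its stones 3 mm higher). Origin: centre of the underside; z up, x away from the robot within 0.25 rad. A dark turnbutton at the middle of each rail: three are fixed across the panel's edge, the one on the -x rail, nearest the robot, is open.
- bed (a point): Centre of the bare round place (30 mm across, grey) in the middle of the mosaic, on the panel's face, 14 mm above the table.
- turnbutton (a joint): Angle (rad) of the open turnbutton about its vertical pivot, 0 to 1.57. 0: arm along the rail, pointing to the frame's -y; grows anticlockwise seen from above; 1.57 (a stop): square across the panel's edge, pointing to the frame's +x. Starts between 0 and 0.3, turns with light friction (0.04 N m), stays where left.
- turnbutton_fin (a point): Middle of the open turnbutton's grip fin, on its pivot axis, 85 mm from the frame's centre towards its -x, 40 mm above the table. The fin is 12 mm thick, 30 mm long (along the arm), from 24 to 50 mm above the table; the arm below it is 14 mm wide, 18 to 24 mm above the table, from 10 mm behind the pivot to 35 mm ahead.
- tool_rest: Fixed light-wood tool rest. Origin: centre of its underside, x along the tongs. Base 170 (x) x 100 (y) x 10 mm; two cross ridges at x = -65 and +65 mm, 14 mm thick, tops 34 mm above the table. The tongs lie level on the ridges, so that the fingers fit in between them.
- tongs: Loose steel spring tongs, 215 mm long, 0.12 kg, lying level on the rest, arms opening sideways. This entry: the left (+y) arm with the hinge (vertical, at x = -90 mm). Origin: midway between the black grip pads when open, on the underside; x towards the jaws, z up. Pads at x = -20 to 20, jaws at 85 to 115 mm; blades 16, pads and jaws 20 mm tall, all from z = 0. Balances near the pads.
- tongs_arm: The right (-y) arm of the tongs, hinged to the left one; origin at the hinge axis, on the underside, x roughly towards the jaws.
- grip_left (a point): Middle of the outer face of the left grip pad, 10 mm above the tongs' underside.
- grip_right (a point): Middle of the outer face of the right grip pad. Grip halfway between the grip points. Open, the pads measure 57 mm over all; the spring opens the tongs against a stop. Squeezing takes 5 N to begin, 9 N when closed. At 53 mm they can be carried, jaws still 47 mm apart; on the stone about 43 mm.
- jaw_left (a point): Middle of the inner face of the left jaw, 10 mm above the tongs' underside.
- jaw_right (a point): Middle of the inner face of the right jaw. The stone goes halfway between the jaw points, 100 mm ahead of the pads. Jaws are 30 mm long, 20 mm tall, 56 mm apart when open; each mm squeezed at the pads closes them by about 2.1 mm.
- stand: Fixed wooden stand: base 70 x 70 x 12 mm with an upright round stud 22 mm across whose top is 45 mm above the table. Origin: centre of the underside.
- roundel: Loose pale stone, round (26 mm across, straight sides up to 16 mm, then domed), 22 mm tall, about 30 g, standing on the stand's stud, underside 45 mm above the table. Origin: centre of its underside; z up.
- cup: Bystander: open paper cup, 80 mm across, 100 mm tall, beyond the frame.
- glue_jar: Bystander: grey jar with white lid, 64 mm across, 75 mm tall, beyond the frame.

How it is judged:
By the outcome, as a careful person would: the job done as asked, in the order asked, and still so for the second after the job is handed in, while the arm keeps its last pose, push and grip.
It also fails if it takes over 64 s, if anything falls off the work surface, if the arm or the gripper's body presses on something with over 40 N, if the wrist force passes 120 N, or if a joint passes its speed limit or range.

## Robot

A 6-joint arm with a two-finger parallel gripper is mounted at the origin on the work surface. World frame = base frame: x ahead of the robot, y to its left, z up, the work surface at z = 0. Lengths are in m, angles in rad, forces in N, time in s.
With the tool pointing down it reaches from about 0.35 to 0.8 m from the base axis. Payload 7.3 kg.
Tool frame: the origin (TCP) lies between the finger pads; the fingertips stand 25 mm ahead of it and the grasp point (between the pads) lies 6 mm ahead of it (r.tip_extent is the distance from the TCP to the fingertips, in m); z points along the fingers, y is the direction in which the jaws open and shut (so a half turn about z gives the same grasp; the last joint's range is limited). The gripper opens to 85 mm and grips with 20 to 120 N. Pads are 22 mm wide; open, the fingers measure 114 mm over their backs; the gripper's body (76 mm by 85 mm) begins 54 mm behind the grasp point. The pads swing forward as they close: fully open they stand 13 mm farther back than shut.
Start: joints at [-1.488, 0.342, 1.524, -0, 1.275, -0.146], TCP at [0.119, -0.511, 0.218] pointing down, gripper open.
Joint ranges: [-2.53, 2.53], [-0.77, 2.02], [0.04, 2.7], [-1, 4.14], [0.28, 2.66], [-3.11, 3.11]. Speed limits (rad/s): [2.57, 2.57, 3.14, 3.14, 3.14, 3.14].

## Interface

Orientations are given as a unit quaternion [x, y, z, w].
In Python, from workcell import r, command_gripper, optics gives the robot as it stands. The module is installed in compiled form; this text tells all that it offers. Calls block until the motion is done:
- r.reach(position, orientation): joint-space move of the TCP to a pose.
- r.move_straight(position, orientation=None, speed=0.15, max_force=None): straight line of the TCP; orientation=None keeps the orientation; speed is the mean speed in m/s. With max_force (N) it stops when the force on the tool has changed by that much, and returns True; else False.
- r.movej(angles): joint-space move.
- command_gripper(opening, force=None): finger opening in m; force is the grip in N (None keeps the last); returns when the fingers have stopped.
- r.hold(seconds).
- r.solve_ik(position, orientation): joint angles nearest the present ones, or None.
- r.read_state(): the state.
- optics.get_image(name): name is "scene" or "top" or "wrist"; returns (picture, depth): 384x512x3 uint8, red, green, blue; 384x512 float32, m along the optical axis (not along the pixel's ray), 0 where there is no reading.
- optics.camera_model(name): a dict with "K" (3x3 intrinsics, pixels), "R" (3x3) and "t" (3): a world point X has camera coordinates R X + t; the wrist camera has in their place "tool_from_camera" (4x4, takes a point from camera to tool coordinates, whose origin is the TCP and whose axes are the flange's). Camera axes: x right, y down, z forward; pixel columns grow to the right and rows downward; lengths in m; the calibration is good to about 2 mm. A picture is of the moment at which its call begins: read the wrist's pose just before it. camera_model takes no time and is no camera call.
A pose or a line that the arm cannot do raises r.PlanningError and nothing moves.
- r.finish_job(): hands the job in, once; it reports no verdict.
The state is a dict: "time_s": time; "joint_positions": joint angles; "dq": joint speeds; "tau": joint torques, N m; "eef_pos": TCP position; "eef_rot": TCP orientation; "contact_force": force on the tool from outside, world axes, zero at the start; "torque": the same for the moment, N m; "grip_width": finger opening in m.
Only numpy, scipy, OpenCV 4.12 (cv2) and the standard library are available. Lean on these libraries where they do the work, as an engineer would, in place of code of your own. Each camera call takes 0.05 s, during which the arm holds its last target. There are 200 camera calls.

## Working session

There is one attempt and no reset: what is moved stays moved. The work goes in short steps, each a Python script; the robot and the scene stay as the last script left them, time stands still between calls to the robot, and variables do not carry over. Pictures are saved under pics/ and viewed, about 8 in all and at most 12, crops included, and the job is handed in when it is done.

```bash
mkdir -p pics; cat > h.py <<'E'
import numpy as np, cv2
from scipy.spatial.transform import Rotation as R
from workcell import r, command_gripper, optics
def cloud(name):
    s=r.read_state(); im,d=optics.get_image(name); m=optics.camera_model(name); K=np.array(m["K"])
    v,u=np.mgrid[:d.shape[0],:d.shape[1]]
    P=np.stack([(u-K[0,2])*d/K[0,0],(v-K[1,2])*d/K[1,1],d],-1)
    if "R" in m: W=(P-np.array(m["t"]))@np.array(m["R"])
    else:
        T=np.array(m["tool_from_camera"]); W=P@T[:3,:3].T+T[:3,3]
        W=W@R.from_quat(s["eef_rot"]).as_matrix().T+np.array(s["eef_pos"])
    W[d==0]=np.nan
    return im,d,W
def save(im,fn): cv2.imwrite(fn,im[:,:,::-1])
def down(yaw):  # tool z down, tool y axis (jaw direction) at world angle yaw+90deg; tool x at yaw
    c,s=np.cos(yaw),np.sin(yaw)
    return R.from_matrix(np.array([[c,s,0],[s,-c,0],[0,0,-1]])).as_quat()
E
python3 - <<'E'
from h import *
s=r.read_state(); print(s)
a,da,Wa=cloud("top"); b,db,Wb=cloud("scene")
np.savez("c.npz",a=a,Wa=Wa,b=b,Wb=Wb)
save(cv2.resize(a,(800,600)),"pics/top.png"); save(cv2.resize(b,(800,600)),"pics/scene.png")
for n in("top","scene"): print(optics.camera_model(n))
E
```

```text
{'time_s': 0.0, 'joint_positions': array([-1.48798052e+00,  3.42710126e-01,  1.52502249e+00, -1.79183102e-05,
        1.27541975e+00, -1.45983417e-01]), 'dq': array([-0.00093043, -0.00042346,  0.00035203, -0.00064555, -0.00026431,
       -0.00049119]), 'tau': array([-1.36606468e-03, -4.33667815e+01, -2.46013480e+01, -1.30081994e-04,
        7.86004151e-03,  7.86294038e-06]), 'eef_pos': array([ 0.11906296, -0.51087887,  0.21773061]), 'eef_rot': array([ 9.93462897e-01,  1.14152807e-01,  1.60619466e-05, -7.79739809e-04]), 'contact_force': array([0.10055499, 0.04293294, 0.54280664]), 'torque': array([ 0.01302605, -0.03704387, -0.07706647]), 'grip_width': 0.08537594057392}
{'K': array([[480.77414837,   0.        , 252.05495495],
       [  0.        , 480.77414837, 188.87291439],
       [  0.        ,   0.        ,   1.        ]]), 'R': array([[ 2.70115985e-02, -9.99635086e-01,  2.61248581e-04],
       [-9.95973991e-01, -2.69350154e-02, -8.55003787e-02],
       [ 8.54762151e-02,  2.04930511e-03, -9.96338104e-01]]), 't': array([-0.02276611,  0.60678378,  1.3464574 ])}
{'K': array([[415.98991431,   0.        , 256.49810439],
       [  0.        , 415.98991431, 190.79066904],
       [  0.        ,   0.        ,   1.        ]]), 'R': array([[ 0.19312776,  0.98107078, -0.01420504],
       [ 0.7633889 , -0.15933981, -0.6259778 ],
       [-0.61639196,  0.11004972, -0.77971149]]), 't': array([-0.11626706, -0.41070861,  1.31923028])}
```

View pics/top.png

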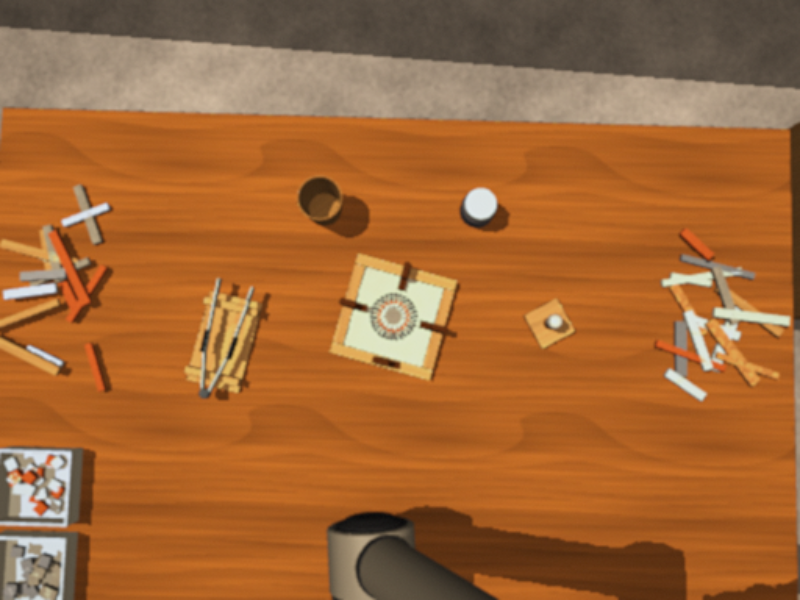

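View pics/scene.png

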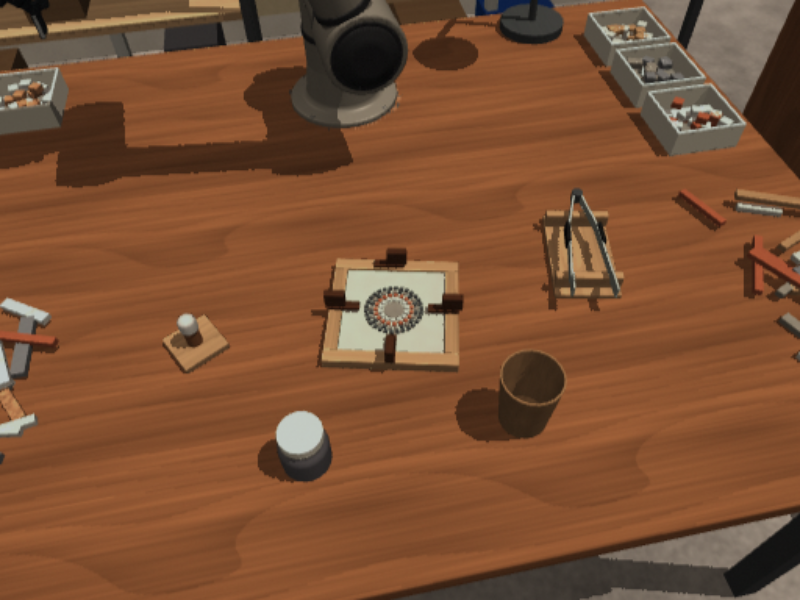

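The top view shows the frame (corners ≈(357,254),(459,281),(433,380),(331,352)), its open button at (385,362). The tongs are at hinge (205,393), pads (205,340)/(232,347) and jaws (217,285)/(251,293). The stone is at (555,321), with the cup and jar beyond the frame.

```bash
cat >> h.py <<'E'
def ray(name,u,v,z,s=None):
    m=optics.camera_model(name); K=np.array(m["K"]); d=np.array([(u-K[0,2])/K[0,0],(v-K[1,2])/K[1,1],1])
    if "R" in m: Rm=np.array(m["R"]).T; o=-Rm@np.array(m["t"]); d=Rm@d
    else:
        T=np.array(m["tool_from_camera"]); Q=R.from_quat(s["eef_rot"]).as_matrix()
        d=Q@T[:3,:3]@d; o=Q@T[:3,3]+np.array(s["eef_pos"])
    return o+d*(z-o[2])/d[2]
E
python3 - <<'E'
from h import *
f=.64
def p(u,v,z): return ray("top",u*f,v*f,z)
C=[p(*c,.018) for c in((357,254),(459,281),(433,380),(331,352))]
c=np.mean(C,0); print("frame",c, "edges",[np.linalg.norm(C[i]-C[i-1]).round(3) for i in range(4)])
x=(C[0]+C[1]-C[2]-C[3]); print("yaw",np.arctan2(x[1],x[0]))
for n,u,v,z in(("fin",385,362,.05),("hinge",205,393,.05),("padL",205,340,.05),("padR",232,347,.05),("jawL",217,285,.05),("jawR",251,293,.05),("stone",555,321,.065),("stand",550,324,.012)): print(n,p(u,v,z).round(4))
print(optics.camera_model("wrist"))
d=np.load("c.npz");W=d["Wa"]
for n,m in(("rest/tongs",(W[...,2]>.028)&(W[...,2]<.07)&(W[...,1]>.25)&(W[...,1]<.42)&(W[...,0]>.3)&(W[...,0]<.7)),("stone",(W[...,2]>.045)&(W[...,2]<.08)&(W[...,1]<-.2)&(W[...,1]>-.4)&(W[...,0]>.4)&(W[...,0]<.6))):
    q=W[m]; print(n,len(q),q.min(0),q.max(0),np.median(q,0))
E
```

```text
frame [ 0.56867394 -0.00952722  0.018     ] edges [np.float64(0.186), np.float64(0.195), np.float64(0.188), np.float64(0.193)]
yaw -0.23089874312433337
fin [0.4852 0.0061 0.05  ]
hinge [0.4217 0.3239 0.05  ]
padL [0.5156 0.3285 0.05  ]
padR [0.5044 0.2797 0.05  ]
jawL [0.6148 0.3117 0.05  ]
jawR [0.602 0.25  0.05 ]
stone [ 0.5656 -0.2928  0.065 ]
stand [ 0.5628 -0.295   0.012 ]
{'K': array([[290.20864824,   0.        , 253.38508714],
       [  0.        , 290.20864824, 198.93825912],
       [  0.        ,   0.        ,   1.        ]]), 'tool_from_camera': array([[ 9.36944107e-04, -9.58922048e-01, -2.83668164e-01,
         7.12160388e-02],
       [ 9.99999386e-01,  7.30369570e-04,  8.33988713e-04,
         9.36214440e-04],
       [-5.92547570e-04, -2.83668771e-01,  9.58922143e-01,
        -1.55098800e-01],
       [ 0.00000000e+00,  0.00000000e+00,  0.00000000e+00,
         1.00000000e+00]])}
rest/tongs 729 [0.41461428 0.25016952 0.02843079] [0.62842246 0.36645687 0.06163846] [0.50754315 0.31087555 0.04278311]
stone 73 [ 0.5556361  -0.30420137  0.04668834] [ 0.57842037 -0.28000859  0.07149183] [ 0.56658476 -0.29110632  0.06505866]
```

```bash
python3 - <<'E'
from h import *
yaw=-.231-np.pi/2+.15+np.pi
print(r.tip_extent, r.solve_ik([.4852,.0061,.2],down(yaw)))
r.reach([.4852,.0061,.2],down(yaw))
s=r.read_state(); im,d,W=cloud("wrist"); print(s["time_s"],s["eef_pos"],s["joint_positions"])
np.savez("w1.npz",im=im,W=W,p=s["eef_pos"],q=s["eef_rot"]); save(cv2.resize(im,(800,600)),"pics/w1.png")
# fin points
m=(W[...,2]>.044)&(W[...,2]<.056)&(np.hypot(W[...,0]-.485,W[...,1]-.006)<.03)
q=W[m]; c,sz,a=cv2.minAreaRect(q[:,:2].astype(np.float32)*1000); print(len(q),c,sz,a)
E
```

```text
0.025 [-1.45534816e-01  2.86175253e-01  1.65904849e+00 -4.44089210e-16
  1.19636891e+00 -6.45348156e-02]
2.3667 [0.4853179  0.00536767 0.20000688] [-1.46876926e-01  2.86311292e-01  1.65883419e+00 -2.11118311e-04
  1.19632300e+00 -6.45312543e-02]
306 (487.8751525878906, 14.306816101074219) (29.926847457885742, 11.939653396606445) 77.906982421875
```

View pics/w1.png

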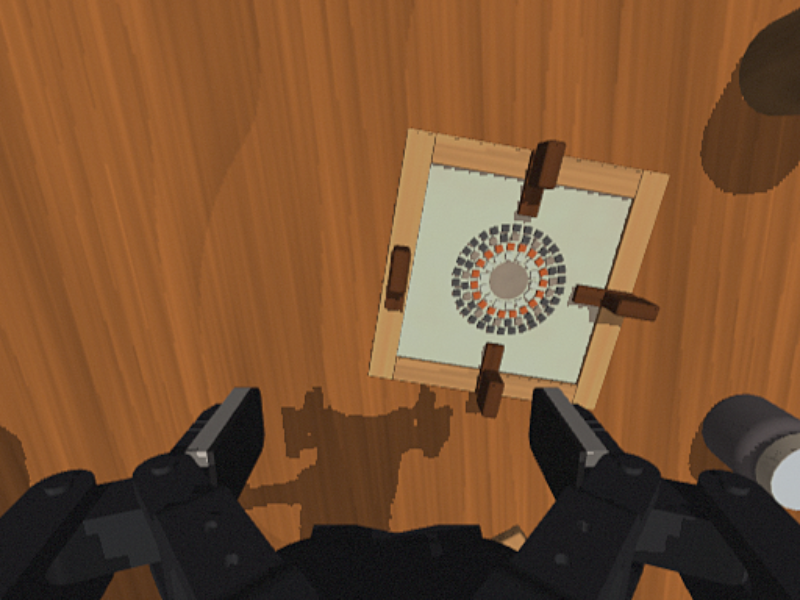

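The wrist view shows the fin at (399,275), nearly along the rail, and the bed at (508,280). The other three buttons are square. Next I'll refine the frame yaw, then turn the button.

```bash
python3 - <<'E'
from h import *
d=np.load("w1.npz");W=d["W"];s={"eef_pos":d["p"],"eef_rot":d["q"]}
def mar(lo,hi):
    m=(W[...,2]>lo)&(W[...,2]<hi)&(np.hypot(W[...,0]-.5687,W[...,1]+.0095)<.16)
    m=cv2.morphologyEx(m.astype(np.uint8),cv2.MORPH_OPEN,np.ones((3,3)))>0
    return cv2.minAreaRect(W[m][:,:2].astype(np.float32)*1000)
print(mar(.010,.0255), mar(.0155,.021))
print("bed",ray("wrist",508*.64,280*.64,.014,s))
t=d["im"].astype(int); m=(abs(t[...,0]-t[...,1])<25)&(W[...,2]<.017)
C=[ray("wrist",u*.64,v*.64,.018,s) for u,v in((408,128),(669,173),(369,375))]
print(C, np.arctan2(*(C[1]-C[0])[1::-1]),np.arctan2(*(C[0]-C[2])[1::-1])-np.pi/2)
# go grasp the fin
yaw=np.deg2rad(77.9); p=np.array([.4879,.0143])
r.reach([*p,.12],down(yaw)); s=r.read_state(); im,dd,W=cloud("wrist")
m=(W[...,2]>.044)&(W[...,2]<.056)&(np.hypot(W[...,0]-p[0],W[...,1]-p[1])<.03)
print(m.sum(),cv2.minAreaRect(W[m][:,:2].astype(np.float32)*1000),s["joint_positions"])
E
```

```text
((570.4450073242188, -6.620109558105469), (190.17152404785156, 190.24876403808594), 75.89990997314453) ((570.4375610351562, -6.652976989746094), (190.11587524414062, 190.21832275390625), 75.9151382446289)
bed [ 0.57036573 -0.00704121  0.014     ]
[array([0.50159315, 0.10746486, 0.018     ]), array([0.68447344, 0.06264084, 0.018     ]), array([ 0.45640666, -0.07572296,  0.018     ])] -0.24036188125742014 -0.2418397386890172
511 ((488.1847839355469, 14.638190269470215), (29.153440475463867, 11.557470321655273), 77.58956146240234) [-1.28649356e-01  3.83707563e-01  1.76310946e+00 -1.22341214e-04
  9.96077009e-01  8.15547024e-02]
```

```bash
python3 - <<'E'
from h import *
p=np.array([.488,.0141]); y0=np.deg2rad(77.8); y1=np.pi-.246
r.move_straight([*p,.053],down(y0),speed=.08,max_force=15)
print(r.read_state()["eef_pos"])
command_gripper(0.0,30); print(r.read_state()["grip_width"],r.read_state()["contact_force"])
for y in np.linspace(y0,y1+.03,7)[1:]:
    r.reach([*p,.053],down(y)); s=r.read_state(); print(s["eef_pos"].round(4),s["contact_force"].round(1),s["torque"].round(2),s["joint_positions"][5])
command_gripper(.085); r.move_straight([*p,.2],speed=.15)
print(r.read_state()["time_s"])
im,d,W=cloud("wrist"); save(cv2.resize(im,(640,480)),"pics/w2.png")
m=(W[...,2]>.044)&(W[...,2]<.056)&(np.hypot(W[...,0]-p[0],W[...,1]-p[1])<.03)
print(m.sum(),cv2.minAreaRect(W[m][:,:2].astype(np.float32)*1000))
E
```

```text
[0.48840321 0.01404418 0.05344345]
-0.00018275305929394637 [-0.74370044  0.12496651 -0.31778871]
[0.488  0.0141 0.053 ] [-0.8  0.3  0.1] [0.   0.   0.02] -0.17280634984908205
[0.488  0.0141 0.053 ] [-0.1 -0.4  0.8] [ 0.01  0.01 -0.  ] -0.43199815225342
[0.488  0.0141 0.053 ] [-0.2  0.5  0.2] [-0.02 -0.02 -0.03] -0.6923867899513221
[0.488  0.0141 0.053 ] [ 0.1 -0.2 -0.5] [ 0.01 -0.03 -0.04] -0.9533260495823493
[0.488  0.0141 0.053 ] [ 0.3 -0.1  0.1] [0.02 0.01 0.02] -1.2145003751251693
[0.488  0.0141 0.053 ] [ 0.5 -0.3 -0.7] [-0.02 -0.   -0.04] -1.475722451002917
8.7083
325 ((486.9420166015625, 14.103504180908203), (29.39301109313965, 11.735368728637695), 77.59596252441406)
```

View pics/w2.png

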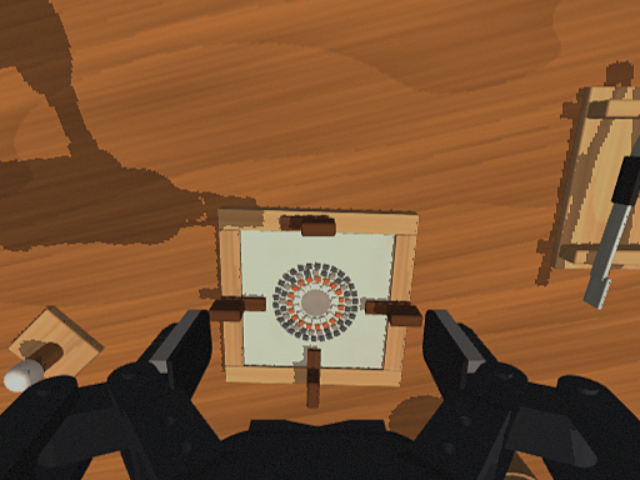

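The fingers shut to 0 and the fin at (318,228) has not turned, so the grasp missed it. I'll go back down and look before and after closing.

```bash
python3 - <<'E'
from h import *
p=np.array([.4875,.0141]); y0=np.deg2rad(77.8)
r.reach([*p,.12],down(y0)); r.move_straight([*p,.053],speed=.08,max_force=15)
s=r.read_state(); print(s["eef_pos"],s["grip_width"],s["contact_force"])
def both():
    a,_,W=cloud("wrist"); b,_,_=cloud("scene")
    return np.vstack([cv2.resize(a,(400,300)),cv2.resize(b[110:270,170:370],(400,300))])
A=both(); command_gripper(0.0,30); s=r.read_state(); print(s["grip_width"],s["contact_force"],s["time_s"]); B=both()
save(np.hstack([A,B]),"pics/w3.png")
E
```

```text
[0.48789193 0.01407173 0.0534053 ] 0.0850630651999934 [-0.14780955  0.8712739  -0.68863471]
-3.6130667416923026e-05 [-0.18978012 -0.93777768 -0.6909424 ] 12.0083
```

View pics/w3.png

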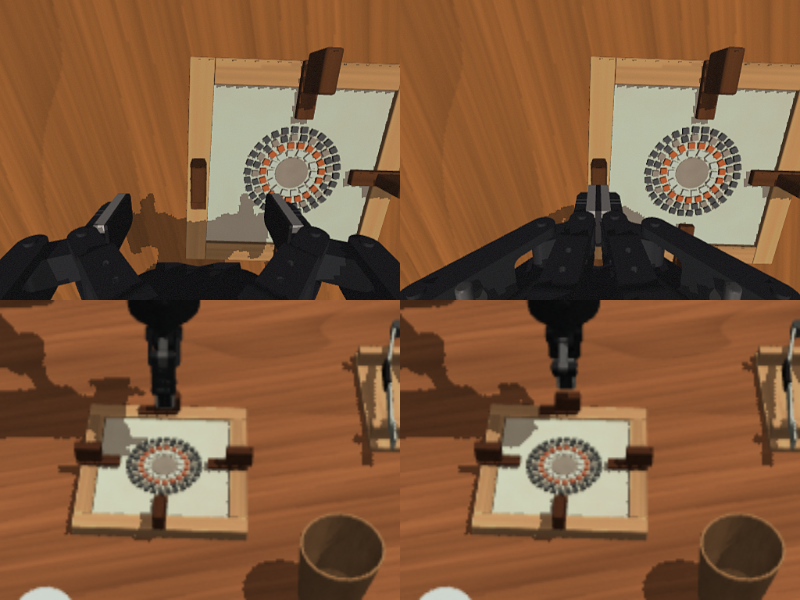

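Wrist (upper) and scene (lower) views: the closed fingertips sit at about (597,185), short of the fin, and look above or behind it. I'll measure the fingertips with the depth cameras.

```bash
python3 - <<'E'
from h import *
s=r.read_state(); print(s["eef_pos"],R.from_quat(s["eef_rot"]).as_matrix().round(3).tolist())
for n in("scene","top","wrist"):
    im,d,W=cloud(n); g=im.astype(int); near=np.hypot(W[...,0]-.4875,W[...,1]-.0141)<.045
    dark=(g[...,0]-g[...,2]<18)
    for lab,m in(("grip",near&dark&(W[...,2]>.03)&(W[...,2]<.1)),("fin",near&~dark&(W[...,2]>.035)&(W[...,2]<.056)&(g.sum(-1)<250))):
        q=W[m]; k=q[q[:,2]<np.percentile(q[:,2],10)] if len(q)>5 else q
        print(n,lab,len(q),"zmin/max",q[:,2].min().round(4) if len(q) else 0,q[:,2].max().round(4) if len(q) else 0,"mean of lowest",k.mean(0).round(4),"med",np.median(q,0).round(4))
    if n=="wrist":
        for v in range(200,300,8): print(v,W[v,253].round(4),im[v,253])
E
```

```text
[0.48751923 0.01410566 0.05300323] [[0.211, 0.977, 0.0], [0.977, -0.211, 0.0], [0.0, 0.0, -1.0]]
scene grip 54 zmin/max 0.0342 0.0988 mean of lowest [0.4946 0.0154 0.0668] med [0.4991 0.0132 0.0832]
scene fin 98 zmin/max 0.035 0.0543 mean of lowest [0.4934 0.0139 0.0365] med [0.4923 0.0144 0.0488]
top grip 0 zmin/max 0 0 mean of lowest [nan nan nan] med [nan nan nan]
top fin 0 zmin/max 0 0 mean of lowest [nan nan nan] med [nan nan nan]
wrist grip 1461 zmin/max 0.0304 0.1 mean of lowest [0.4896 0.0227 0.0725] med [0.4895 0.0228 0.0869]
wrist fin 576 zmin/max 0.0351 0.0513 mean of lowest [0.4909 0.0283 0.0381] med [0.4898 0.0242 0.0491]
200 [0.4897 0.0274 0.0168] [186 140  86]
208 [0.4901 0.0291 0.0396] [54 33 23]
216 [0.4898 0.0276 0.0497] [86 49 31]
224 [0.4888 0.0228 0.0498] [91 55 31]
232 [0.4877 0.0177 0.0496] [93 53 29]
240 [0.489  0.0239 0.0746] [25 23 24]
248 [0.489  0.0235 0.0829] [26 25 30]
256 [0.489  0.0235 0.0908] [26 30 30]
264 [0.4889 0.0232 0.0975] [23 23 24]
272 [0.4889 0.0234 0.1042] [54 50 49]
280 [0.4881 0.0192 0.1033] [53 51 48]
288 [0.4872 0.015  0.1025] [55 51 51]
296 [0.4864 0.0116 0.103 ] [52 49 49]<stdin>:8: RuntimeWarning: Mean of empty slice.
  ret = um.true_divide(
  return _methods._mean(a, axis=axis, dtype=dtype,
```

Both the scene and wrist depth put the closed fingertips at z≈0.067–0.070 with the TCP at 0.053. That is about 40 mm short of the documented 25 mm tip extent. A gentle touch on the fin top (z=0.050) will settle it.

```bash
python3 - <<'E'
from h import *
p=[.4875,.0141]
t=r.move_straight([*p,.024],speed=.03,max_force=5)
s=r.read_state(); print(t,s["eef_pos"],s["contact_force"],s["time_s"])
r.move_straight([*p,.045],speed=.1)
E
```

```text
True [0.48752145 0.01409815 0.03711517] [-1.47569703  0.91382007  7.54692923] 12.8667
```

The touch came at TCP z=0.037, so the closed tips are about 13 mm behind the TCP, not 25 mm ahead. I'll lower everything by 38 mm and repeat the turn.

```bash
echo 'D=.038  # measured: real fingertips stand 38 mm farther back than r.tip_extent says' >> h.py
python3 - <<'E'
from h import *
p=[.4878,.0141]; y0=np.deg2rad(77.8); y1=np.pi-.246; z=.053-D
command_gripper(.06,30)
print(r.move_straight([*p,z],speed=.08,max_force=10)); print(r.read_state()["eef_pos"])
command_gripper(0.0,30); s=r.read_state(); print(s["grip_width"],s["contact_force"])
if s["grip_width"]>.008:
    for y in np.linspace(y0,y1+.03,5)[1:]:
        r.reach([*p,z],down(y)); s=r.read_state(); print(s["contact_force"].round(1),s["torque"].round(2))
    command_gripper(.06); r.move_straight([*p,.17],speed=.2)
im,d,W=cloud("wrist"); save(im,"pics/w4.png")
m=(W[...,2]>.044)&(W[...,2]<.056)&(np.hypot(W[...,0]-p[0],W[...,1]-p[1])<.03)
print(r.read_state()["time_s"],cv2.minAreaRect(W[m][:,:2].astype(np.float32)*1000))
E
```

```text
False
[0.48775776 0.01409083 0.01488825]
0.010986454634124636 [-0.46819198  0.35806693  3.6516502 ]
[0.9 0.9 5.3] [ 0.13 -0.11  0.06]
[2.9 0.6 4.8] [ 0.29 -0.4   0.05]
[4.4 2.8 4.5] [ 0.58 -0.63  0.03]
[4.4 4.8 4. ] [ 0.76 -0.73 -0.51]
18.0667 ((486.73016357421875, 14.433082580566406), (11.716835021972656, 29.182939529418945), 77.40653228759766)
```

The button turned (width 11 mm, 0.5 N m reaction at the stop, fin now along the frame's x). Next is a look at the tongs.

```bash
python3 - <<'E'
from h import *
command_gripper(.085)
r.reach([.510,.304,.19],down(-.226))
s=r.read_state(); im,d,W=cloud("wrist"); print(s["time_s"],s["eef_pos"],s["joint_positions"])
np.savez("w5.npz",im=im,W=W,p=s["eef_pos"],q=s["eef_rot"])
save(np.hstack([cv2.resize(im,(480,360)),cv2.resize(cv2.imread("pics/w4.png")[:,:,::-1],(320,360))]),"pics/w5.png")
m=(W[...,2]>.042)&(W[...,2]<.062)&(np.hypot(W[...,0]-.52,W[...,1]-.30)<.14)
print(m.sum()); q=W[m]
R2=np.array([[np.cos(-.226),np.sin(-.226)],[-np.sin(-.226),np.cos(-.226)]])
l=(q[:,:2]-[.51,.304])@R2.T
for x in np.arange(-.10,.125,.01):
    k=l[abs(l[:,0]-x)<.005]; 
    if len(k)<3: continue
    a=k[k[:,1]>0,1]; b=k[k[:,1]<0,1]; print(x.round(3),[(c.min().round(4),c.max().round(4)) for c in(a,b) if len(c)],q[abs(l[:,0]-x)<.005][:,2].mean().round(4))
E
```

```text
21.525 [0.51005167 0.30381638 0.18997505] [ 4.08194788e-01  4.90201134e-01  1.37061834e+00 -3.86653056e-05
  1.28084545e+00  2.20499220e+00]
2296
-0.1 [(np.float64(0.001), np.float64(0.0066)), (np.float64(-0.0058), np.float64(-0.0002))] 0.0514
-0.09 [(np.float64(0.001), np.float64(0.009)), (np.float64(-0.0081), np.float64(-0.0002))] 0.0513
-0.08 [(np.float64(0.0009), np.float64(0.0099)), (np.float64(-0.0092), np.float64(-0.0001))] 0.0486
-0.07 [(np.float64(0.0077), np.float64(0.0121)), (np.float64(-0.0114), np.float64(-0.0069))] 0.0485
-0.06 [(np.float64(0.0089), np.float64(0.0153)), (np.float64(-0.0145), np.float64(-0.009))] 0.0485
-0.05 [(np.float64(0.0119), np.float64(0.0172)), (np.float64(-0.0167), np.float64(-0.0112))] 0.0486
-0.04 [(np.float64(0.014), np.float64(0.0194)), (np.float64(-0.0187), np.float64(-0.0133))] 0.0485
-0.03 [(np.float64(0.0161), np.float64(0.0213)), (np.float64(-0.0207), np.float64(-0.0155))] 0.0486
-0.02 [(np.float64(0.0181), np.float64(0.0272)), (np.float64(-0.0276), np.float64(-0.0184))] 0.0506
-0.01 [(np.float64(0.0198), np.float64(0.0282)), (np.float64
[... 519 characters left out ...]
))] 0.0489
0.05 [(np.float64(0.0248), np.float64(0.0289)), (np.float64(-0.0293), np.float64(-0.0252))] 0.0488
0.06 [(np.float64(0.0256), np.float64(0.0297)), (np.float64(-0.0308), np.float64(-0.0261))] 0.049
0.07 [(np.float64(0.0264), np.float64(0.0311)), (np.float64(-0.0316), np.float64(-0.0269))] 0.0489
0.08 [(np.float64(0.0271), np.float64(0.0318)), (np.float64(-0.0325), np.float64(-0.0279))] 0.0489
0.09 [(np.float64(0.0266), np.float64(0.0317)), (np.float64(-0.032), np.float64(-0.0275))] 0.0519
0.1 [(np.float64(0.0273), np.float64(0.0316)), (np.float64(-0.0323), np.float64(-0.0282))] 0.0524
0.11 [(np.float64(0.0279), np.float64(0.0322)), (np.float64(-0.0335), np.float64(-0.0292))] 0.0522
```

View pics/w5.png

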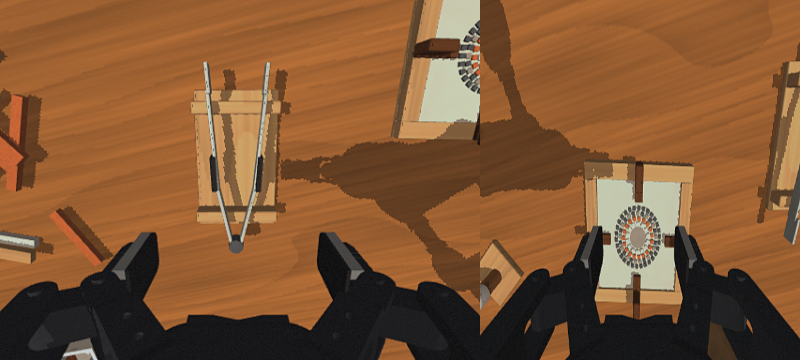

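The panel is secured (right view). The tongs are centred and symmetric about (0.510, 0.304), yaw −0.226, with pads at (213,173) and (258,173). I'll grip and lift them.

```bash
cat >> h.py <<'E'
def tongs(W,s,lo=.0,hi=.06):
    """points of the tongs in tool coordinates (x to the jaws), summarised"""
    Q=R.from_quat(s["eef_rot"]).as_matrix(); L=(W-np.array(s["eef_pos"]))@Q
    for a,b in((.035,.05),(.055,.075),(.09,.1),(.1,.112)):
        for sg in(1,-1):
            m=(L[...,0]>a)&(L[...,0]<b)&(sg*L[...,1]>.004)&(abs(L[...,1])<.045)&(abs(L[...,2]+.043)<.03)
            q=L[m]
            if len(q)>3: print(a,sg,len(q),"y",np.percentile(q[:,1],[3,97]).round(4),"z",np.percentile(q[:,2],[5,50,95]).round(4))
E
python3 - <<'E'
from h import *
p=[.510,.304]; z=.009
print(r.move_straight([*p,z],down(-.226),speed=.12,max_force=10)); print(r.read_state()["eef_pos"])
command_gripper(.053,20); s=r.read_state(); print(s["grip_width"],s["contact_force"])
r.move_straight([*p,.10],speed=.1)
s=r.read_state(); im,d,W=cloud("wrist"); print(s["time_s"],s["grip_width"],s["contact_force"]); tongs(W,s)
save(im,"pics/w6.png")
E
```

```text
False
[0.51047416 0.30420266 0.00972388]
0.053285146861448536 [-1.05660392 -0.68404064  5.81089324]
24.7167 0.053394939835739404 [-0.03443406 -0.18936545 -0.70862814]
0.035 1 545 y [0.0226 0.027 ] z [-0.0402 -0.0388 -0.0268]
0.035 -1 541 y [-0.0234 -0.0193] z [-0.0403 -0.0389 -0.0268]
0.055 1 860 y [0.0242 0.0286] z [-0.0403 -0.0389 -0.0266]
0.055 -1 845 y [-0.0247 -0.0205] z [-0.0403 -0.0389 -0.0266]
0.09 1 635 y [0.0251 0.0291] z [-0.0446 -0.0429 -0.0273]
0.09 -1 620 y [-0.0249 -0.0209] z [-0.0446 -0.0429 -0.0277]
0.1 1 623 y [0.0258 0.0296] z [-0.0445 -0.0423 -0.0268]
0.1 -1 604 y [-0.0253 -0.0214] z [-0.0447 -0.0425 -0.0268]
```

View pics/w6.png

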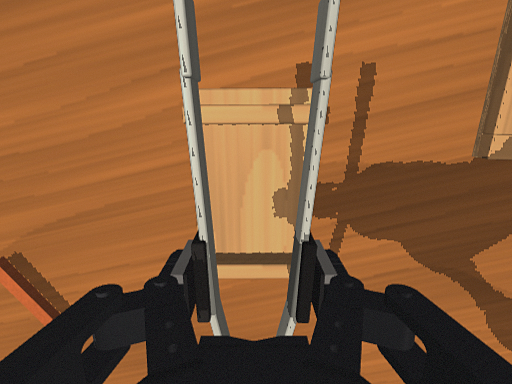

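The tongs are held level with the jaws about 47 mm apart, at x=100 mm in the tool frame. Now I'll hover over the stone.

```bash
cat >> h.py <<'E'
JAW=np.array([.100,.002])
def tcp_for(xy,psi):
    Q=R.from_quat(down(psi)).as_matrix(); return np.array(xy)-Q[:2,:2]@JAW
E
python3 - <<'E'
from h import *
psi=-.226; c=tcp_for([.566,-.292],psi)
r.move_straight([.510,.304,.16],speed=.2)
r.reach([*c,.15],down(psi)); r.move_straight([*c,.095],speed=.15)
s=r.read_state(); im,d,W=cloud("wrist"); print(s["time_s"],s["grip_width"],s["eef_pos"],s["joint_positions"]); tongs(W,s)
save(im,"pics/w7.png")
m=(W[...,2]>.055)&(W[...,2]<.075)&(np.hypot(W[...,0]-.566,W[...,1]+.292)<.025)
q=W[m]; print(len(q)); print(cv2.minEnclosingCircle(q[:,:2].astype(np.float32)*1000),q[:,2].max(),q[q[:,2]>q[:,2].max()-.0015].mean(0))
E
```

```text
27.7917 0.05332177029161639 [ 0.46949294 -0.26741249  0.09532666] [-6.59663247e-01  4.98151834e-01  1.64897943e+00  7.35519019e-05
  9.94241649e-01  1.13631898e+00]
0.035 1 551 y [0.0226 0.0269] z [-0.0402 -0.0388 -0.027 ]
0.035 -1 542 y [-0.0234 -0.0193] z [-0.0403 -0.0389 -0.0264]
0.055 1 865 y [0.0242 0.0286] z [-0.0403 -0.0389 -0.0267]
0.055 -1 839 y [-0.0247 -0.0205] z [-0.0404 -0.0389 -0.0269]
0.09 1 633 y [0.0252 0.0291] z [-0.0446 -0.0428 -0.0271]
0.09 -1 613 y [-0.0249 -0.0209] z [-0.0445 -0.0429 -0.0272]
0.1 1 623 y [0.0257 0.0296] z [-0.0444 -0.0424 -0.0273]
0.1 -1 605 y [-0.0252 -0.0214] z [-0.0446 -0.0425 -0.0268]
1570
((566.84130859375, -294.417724609375), 12.976591110229492) 0.06838451617765975 [ 0.56692679 -0.29487342  0.06731607]
```

View pics/w7.png

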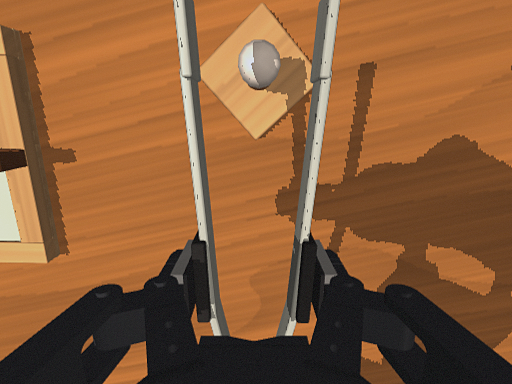

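The stone is at (0.5668, −0.2945), radius 13 mm, inside the jaws' span (pixel (259,64) between jaws at 190 and 325). I'll descend, squeeze and lift a little.

```bash
python3 - <<'E'
from h import *
psi=-.226; c=tcp_for([.5668,-.2945],psi)
r.move_straight([*c,.095],speed=.1)
print(r.move_straight([*c,.023],speed=.08,max_force=8)); print(r.read_state()["eef_pos"])
for w in(.048,.0445,.038): command_gripper(w,30); s=r.read_state(); print(s["grip_width"],s["contact_force"].round(2))
r.hold(.2); print(r.move_straight([*c,.04],speed=.04)); r.move_straight([*c,.12],speed=.12)
s=r.read_state(); im,d,W=cloud("wrist"); print(s["time_s"],s["grip_width"]); tongs(W,s)
save(im,"pics/w8.png")
Q=R.from_quat(s["eef_rot"]).as_matrix(); L=(W-np.array(s["eef_pos"]))@Q
g=im.astype(int); m=(abs(L[...,0]-.1)<.03)&(abs(L[...,1]-.002)<.02)&(L[...,2]>-.06)&(L[...,2]<-.02)
q=L[m]; k=q[q[:,2]<q[:,2].min()+.0015]; print("top of stone in tool",k.mean(0),q[:,2].min())
E
```

```text
False
[ 0.47010852 -0.27038293  0.02345441]
0.04839599746666105 [-0.55  0.44 -1.23]
0.044443219878608844 [ 0.17 -0.54 -1.2 ]
0.04224460785031557 [-0.   -0.36 -1.46]
False
31.3917 0.04218569969156295
0.035 1 459 y [0.0158 0.0197] z [-0.0383 -0.037  -0.0258]
0.035 -1 440 y [-0.0158 -0.0119] z [-0.0382 -0.037  -0.0256]
0.055 1 711 y [0.0162 0.0201] z [-0.0383 -0.0369 -0.0254]
0.055 -1 688 y [-0.0157 -0.0118] z [-0.0383 -0.0371 -0.0254]
0.09 1 1384 y [0.0046 0.0188] z [-0.0433 -0.0412 -0.0317]
0.09 -1 929 y [-0.014  -0.0043] z [-0.0423 -0.0406 -0.0284]
0.1 1 1202 y [0.0046 0.0189] z [-0.0432 -0.0412 -0.0343]
0.1 -1 780 y [-0.0139 -0.0043] z [-0.0423 -0.0408 -0.0333]
top of stone in tool [ 0.09963961  0.00233074 -0.04392701] -0.04506411731789863
```

View pics/w8.png

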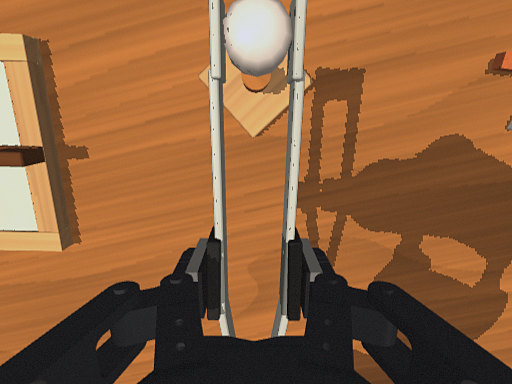

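The stone is lifted clear and upright in the jaws (pixel (258,35)), with its axis at tool (0.0996, 0.0023). I'll carry it over the bed and verify.

```bash
python3 - <<'E'
from h import *
import h; h.JAW=np.array([.0996,.0023]); psi=-.226; c=tcp_for([.5704,-.0068],psi)
r.move_straight([*c,.12],speed=.12); r.move_straight([*c,.0815],speed=.06); r.hold(.3)
s=r.read_state(); print(s["time_s"],s["grip_width"],s["eef_pos"],abs(s["dq"]).max())
for n in("wrist","top","scene"):
    im,d,W=cloud(n); g=im.astype(int)
    m=(np.hypot(W[...,0]-.5704,W[...,1]+.0068)<.022)&(W[...,2]>.108)&(W[...,2]<.14)
    q=W[m]
    if len(q)>3: print(n,len(q),"zmin,max",q[:,2].min().round(4),q[:,2].max().round(4),"top at",q[q[:,2]>q[:,2].max()-.002].mean(0).round(4),"med",np.median(q,0).round(4))
    if n=="wrist": A=cv2.resize(im,(400,300))
    if n=="scene": B=cv2.resize(im[100:280,140:380],(400,300))
save(np.hstack([A,B]),"pics/w9.png")
E
```

```text
35.0833 0.0420814195111716 [0.47398451 0.01775781 0.08175699] 0.0012535055444645726
wrist 6658 zmin,max 0.108 0.1271 top at [ 0.5706 -0.0071  0.1255] med [ 0.5686 -0.0066  0.123 ]
top 114 zmin,max 0.1082 0.1301 top at [ 0.5696 -0.0092  0.1289] med [ 0.5706 -0.007   0.1234]
scene 192 zmin,max 0.1085 0.1283 top at [ 0.5732 -0.0059  0.1272] med [ 0.578  -0.0069  0.1238]
```

View pics/w9.png

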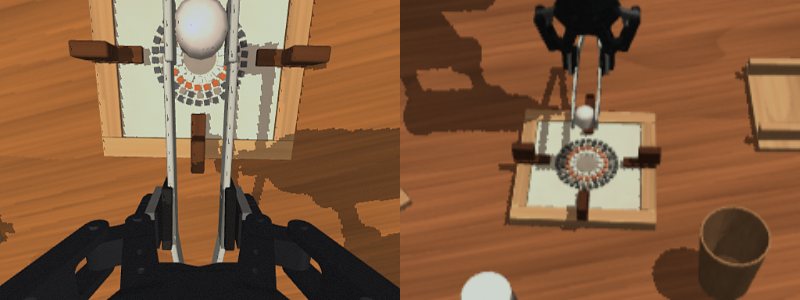

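The views show the stone upright in the jaws at (200,30) in the wrist view, above the bed. All four buttons are square, and the cup and jar are untouched. Stone top at about 0.127 means its underside is roughly 91 mm above the bed.

```bash
python3 - <<'E'
from h import *
print(r.finish_job())
E
```

```text
the job is handed in; nothing more can be done
None
```

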